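Load the tube rocker from the clip strip and start it

TASK

Take the two violet-capped tubes out of the sprung clips and lay each gently in a row of its own in the blue cradle of the white tube rocker, then turn the rocker's start key clockwise as far as it goes and let it spring back. The bar that carries the clips is not fastened down: free each tube's cap end from its clip, then draw the tube out of its tail pocket lengthways, without lifting the bar. Leave the red and light blue tubes in their clips and everything else where it is.

Things in the scene. Friction and masses are not known exactly. Their poses are not given: they have to be found in the camera images.
- violet1_center (a point): Violet-capped sample tube, rigid: glass 16 mm in diameter, cap 19 mm in diameter, 120 mm long over all, about 30 g. Point: its centre, on its axis. x runs along the tube to the cap: cap at x = 32 to 60 mm, glass x = -60 to 38 mm. Starts level in one of the strip's four places.
- violet2_center (a point): Another violet-capped sample tube, rigid: glass 16 mm in diameter, cap 19 mm in diameter, 120 mm long over all, about 30 g. Point: its centre, on its axis. x runs along the tube to the cap: cap at x = 32 to 60 mm, glass x = -60 to 38 mm. Starts level in one of the strip's four places.
- red_center (a point): Red-capped sample tube, rigid: glass 16 mm in diameter, cap 19 mm in diameter, 120 mm long over all, about 30 g. Point: its centre, on its axis. x runs along the tube to the cap: cap at x = 32 to 60 mm, glass x = -60 to 38 mm. Starts level in one of the strip's four places; to stay there.
- lightblue_center (a point): Light blue-capped sample tube, rigid: glass 16 mm in diameter, cap 19 mm in diameter, 120 mm long over all, about 30 g. Point: its centre, on its axis. x runs along the tube to the cap: cap at x = 32 to 60 mm, glass x = -60 to 38 mm. Starts level in one of the strip's four places; to stay there.
- strip_base (a point): Centre of the underside of the clip strip's fixed black base, 160 (x) by 236 (y) by 12 mm. Four places, 54 mm apart along y (y = -81, -27, 27, 81 mm); tubes lie along x with caps at +x, axes 60 mm above the table, centres at x = 0. Free height under the caps to the base: 38 mm; free width between neighbouring caps: 35 mm.
- clips (a point): Middle of the line of four clips, at tube-axis height, 20 mm from the tubes' centres towards the caps. Each is a pair of sprung steel jaws, 12 mm wide along x, that close over the tube. Pulled upwards a clip holds about 9 N at the clip (7 N at the cap) and lets go once the tube has risen some 6 mm there (0.09 rad of tilt).
- pockets (a point): Middle of the mouths of the four tail pockets, at tube-axis height: boxes that take the last 41 mm of the tubes' round ends, from here to -x, 20 mm wide, floor 8 mm below and roof 13.5 mm above the axis. A tube in one can tilt cap end up, about its round end, by 0.17 to 0.2 rad (cap 17 to 20 mm up), then jams; it comes out only lengthways, towards the cap.
- tabs (a point): Middle of the line of four grey stop tabs, one before each cap end, at the height of their tops, 62 mm above the table; each is 12 mm wide (y), 5 mm thick and 3 mm clear of the cap, on a low beam 24 mm high. A tab keeps its tube from sliding out until the cap end is raised by 10 mm (0.1 rad of tilt); there is room for a finger on either side.
- clip_bar (a joint): How far the grey bar that carries clips, pockets and tabs has risen on its two guide posts (m); 0 = resting. Only weight (about 1.1 kg) holds it down: a net upward pull of more than about 11 N lifts it, such as going on upwards with a tube that has jammed in its pocket.
- row0 (a point): Right-hand (y = -50 mm) row of the rocker's cradle: where the axis of a tube lies when at rest in that row, half-way between the two blue notched bars, 110 mm above the table. x runs along the row, away from the key. Sloping teeth guide the tube; at rest it has about 4 mm of play each way.
- row1 (a point): Middle row of the rocker's cradle: where the axis of a tube lies when at rest in that row, half-way between the two blue notched bars, 110 mm above the table. x runs along the row, away from the key. Sloping teeth guide the tube; at rest it has about 4 mm of play each way.
- row2 (a point): Left-hand (y = +50 mm) row of the rocker's cradle: where the axis of a tube lies when at rest in that row, half-way between the two blue notched bars, 110 mm above the table. x runs along the row, away from the key. Sloping teeth guide the tube; at rest it has about 4 mm of play each way.
- housing_top (a point): On the top of the rocker's fixed white housing, which spans x = -130 to 105 and y = -95 to 95 mm, 70 mm high; rows along x, key at -x. The cradle bars (12 mm thick) stand at x = 1 and 49 mm; row floors are 32 mm and teeth tips 50 mm above the housing. Any two rows will do; caps hang beyond the bars, so a tube with its cap to +x is best centred at x = 35 mm.
- key_grip (a point): Middle of the black start key's bow, on the key's upright axis, 107 mm above the table, on the rocker's deck on the robot's side of the cradle. The bow is an upright plate 36 mm long (its x axis), 9 mm thick (y) and 34 mm high, 20 to 54 mm above the housing; at rest its length runs along the rocker's x.
- start_key (a joint): Angle of the start key (rad): 0 = run (rest), growing clockwise as seen from above up to the stop at 1.05 (start). A spring returns it; it takes 0.03 N m to begin and about 0.16 N m at the stop.
- gel: Bystander: gel bottle, 56 mm diameter, 130 mm high, origin at the centre of its underside. Not to be disturbed.
- tape: Bystander: roll of tape lying flat, 90 mm diameter, 20 mm high, origin at the centre of its underside. Not to be disturbed.
Things that resemble listed ones, but are neither listed nor needed, are in the scene too. What is shaped like the part that bears violet1_center but green or yellow is not meant.

How it is judged (in metres and radians):
On the way, in this order (a step that is already met when the one before it is completed fails the run):
1. both violet tubes lie in rows of the rocker's cradle (z of violet1_center in the frame of row1 between -0.006 and 0.006 m and x of violet1_center in the frame of row1 between -0.032 and 0.032 m and y of violet1_center in the frame of row1 between -0.062 and 0.062 m and angle between the x axis of each of violet1_center, violet2_center and the x axis of row1, either way round below 0.25 rad and z of violet2_center in the frame of row1 between -0.006 and 0.006 m and x of violet2_center in the frame of row1 between -0.032 and 0.032 m and y of violet2_center in the frame of row1 between -0.062 and 0.062 m), for 0.2 s.
2. the start key is turned to start while both tubes lie in the cradle (all of step 1 and value of joint start_key above 0.85 rad), for 0.1 s.
At the end, for the whole second after the job is handed in: Violet tubes at rest in cradle rows (axis within 6 mm of resting height, centre within 32 mm along and 62 mm across of the middle row's point, within 0.25 rad), key within 0.12 rad of rest, bar down within 3 mm, red and light blue tubes within 12 mm and bystanders within 20 mm of their starts (all of step 1 and linear speed of each of violet1, violet2 below 0.03 m/s and value of joint start_key below 0.12 rad and value of joint clip_bar below 0.003 m and distance of each of red_center, lightblue_center from where it was at the start of the episode below 0.012 m and distance of each of gel, tape from where it was at the start of the episode below 0.02 m); the robot touches nothing.
It fails at once if the clip bar is lifted by more than 8 mm (value of joint clip_bar above 0.008 m).
It fails at once if the red or light blue tube is displaced by more than 25 mm (distance of any of red_center, lightblue_center from where it was at the start of the episode above 0.025 m).
It fails at once if the gel bottle or the tape is displaced by more than 30 mm (distance of any of gel, tape from where it was at the start of the episode above 0.03 m).
It fails at once if a violet tube is dropped or pressed hard (over 40 N) onto the rocker (contact force between any of violet1, violet2 and rocker above 40 N).
It also fails if it takes over 69 s, if anything falls off the work surface, if the arm or the gripper's body presses on something with over 40 N, if the wrist force passes 120 N, or if a joint passes its speed limit or range.

ROBOT

A 6-joint arm with a two-finger parallel gripper is mounted at the origin on the work surface. World frame = base frame: x ahead of the robot, y to its left, z up, the work surface at z = 0. Lengths are in m, angles in degrees, forces in N, time in s.
With the tool pointing down it reaches from about 0.375 to 0.9 m from the base axis. Payload 3.1 kg.
Tool frame: the origin (TCP) lies at the very end of the fingers, on their centre line; the grasp point (between the pads) lies behind it (bot.grip_depth is the z of the grasp point in the tool frame, in m); z points along the fingers, y is the direction in which the jaws open and shut (so a half turn about z gives the same grasp; the last joint's range is limited). The gripper opens to 87 mm and grips with 3 to 60 N. Pads are 19 mm wide; open, the fingers measure 117 mm over their backs; the gripper's body (75 mm by 190 mm) begins 51 mm behind the grasp point.
Start: joints at [56.923, 30.224, 82.088, -0, 67.689, -10.227], TCP at [0.243, 0.576, 0.223] pointing down, gripper open.
Joint ranges: [-176.69, 176.69], [-43.24, 126.21], [12.49, 139.97], [-82, 262], [0, 151.66], [-163.58, 163.58]. Speed limits (degrees/s): [159.86, 159.86, 180, 180, 180, 180].

INTERFACE

Orientations are given as a 3x3 rotation matrix whose columns are the frame's x, y, z axes.
In Python, from rig import bot, vision gives the robot as it stands. The module is installed in compiled form; this text tells all that it offers.
- The arm moves only by the shell command python3 -m jog 'ROWS'. ROWS is JSON, a list of rows, each a list of 3 entries, a list of its own where there are three numbers: the shift along the tool's x, y, z in mm, then the turn, a rotation vector about the tool's x, y, z in degrees, then the closure, from 0 (fully open) to 1 (shut). In form: [[[dx, dy, dz], [wx, wy, wz], fingers], ...]. A call has 1 to 12 rows; each row is the pose to reach, as a shift and turn from the pose commanded when the call began, along the tool's axes at that moment; what a row does not reach only later rows make up. A row lasts 1/12 s, in which the tool goes at most 41.7 mm and 7.16 degrees, less where a joint would pass 70% of its speed; a pose out of reach is approached as far as the arm can. A call with a gripper value outside its range is refused whole. The fingers move at their own pace and stop on an object; the grip force is fixed at half the most. Time passes only in rows, so rows that repeat a pose let the fingers close. It gives the time, the measured TCP pose, the force and the opening at its end, in the units of the state.
- bot.read_state(): the state, without advancing time (a new reading comes with each control period).
- vision.capture(name): name is "scene" or "top" or "wrist"; returns the picture (420x560x3 uint8, red, green, blue); there is no depth.
- vision.camera_info(name): a dict with "intrinsics" (3x3 intrinsics, pixels), "dist" ([k1, k2, p1, p2, k3] as OpenCV has them; the pictures are not rectified), "camera_from_world" (4x4, takes a point from world to camera coordinates); the wrist camera has in their place "mount" (4x4, takes a point from camera to tool coordinates, whose origin is the TCP and whose axes are the flange's). Camera axes: x right, y up, looking along -z (the intrinsics and any distortion apply to the point x, -y, -z); pixel columns grow to the right and rows downward; lengths in m; the calibration is good to about 2 mm. A picture is of the moment at which its call begins: read the wrist's pose just before it. camera_info takes no time and is no camera call.
- bot.hand_in(): hands the job in, once; it reports no verdict.
The state is a dict: "time_s": time; "joint_positions": joint angles; "qvel": joint speeds; "tau": joint torques, N m; "position": TCP position; "tcp_rot": TCP orientation; "force": force on the tool from outside, world axes, zero at the start; "moment": the same for the moment, N m; "opening": opening from 0.0 (shut) to 1.0 (fully open).
Only numpy, scipy, OpenCV 4.12 (cv2) and the standard library are available. Lean on these libraries where they do the work, as an engineer would, in place of code of your own. Each camera call takes 0.05 s, during which the arm holds its last target. There are 200 camera calls.

## Working session

There is one attempt and no reset: what is moved stays moved. The work goes in short steps, Python scripts to look and compute and a shell command to move; the robot and the scene stay as the last step left them, time stands still between calls to the robot, and variables do not carry over. Pictures are saved under pics/ and viewed, about 8 in all and at most 12, crops included, and the job is handed in when it is done.

```bash
mkdir -p pics
python3 - <<'E'
from rig import bot, vision
import cv2,numpy as np
for n in("scene","top"):
    im=vision.capture(n); cv2.imwrite(f"pics/{n}0.png",im[:,:,::-1])
    i=vision.camera_info(n); print(n,np.round(i["intrinsics"],1).tolist(),i["dist"],np.round(i["camera_from_world"],4).tolist())
print(vision.camera_info("wrist"));print(bot.read_state(),bot.grip_depth)
E
```

```text
scene [[489.1, 0.0, 278.7], [0.0, 489.1, 205.8], [0.0, 0.0, 1.0]] [0.02310592 0.         0.         0.         0.        ] [[-0.0463, 0.9989, 0.0005, -0.0543], [-0.7738, -0.0362, 0.6324, 0.3534], [0.6317, 0.0289, 0.7746, -1.4052], [0.0, 0.0, 0.0, 1.0]]
top [[539.5, 0.0, 264.6], [0.0, 539.5, 199.1], [0.0, 0.0, 1.0]] [-0.18459084  0.          0.          0.          0.        ] [[-0.0671, -0.9977, -0.0013, 0.0829], [0.9747, -0.0658, 0.2136, -0.5827], [-0.2132, 0.013, 0.9769, -1.1522], [0.0, 0.0, 0.0, 1.0]]
{'intrinsics': array([[335.71580351,   0.        , 275.53783419],
       [  0.        , 335.71580351, 206.36295159],
       [  0.        ,   0.        ,   1.        ]]), 'dist': array([-0.07764405,  0.        ,  0.        ,  0.        ,  0.        ]), 'mount': array([[-1.15166457e-04,  9.58160223e-01,  2.86232377e-01,
         8.01438033e-02],
       [ 9.99999948e-01,  2.42517244e-05,  3.21170563e-04,
        -7.98115548e-04],
       [ 3.00791229e-04,  2.86232399e-01, -9.58160176e-01,
        -1.63104285e-01],
       [ 0.00000000e+00,  0.00000000e+00,  0.00000000e+00,
         1.00000000e+00]])}
{'time_s': 0.1, 'joint_positions': array([ 5.69233913e+01,  3.02733924e+01,  8.21473715e+01,  5.48528425e-05,
        6.76903340e+01, -1.02268212e+01]), 'qvel': array([ 0.06943771, -0.09668398, -0.13925824, -0.05243267, -0.10964371,
       -0.06047333]), 'tau': array([ 9.72477847e-05, -4.40983415e+01, -1.77150017e+01,  6.34853239e-02,
        5.33653074e-02, -4.05621768e-05]), 'position': array([0.24230662, 0.57541614, 0.22168143]), 'tcp_rot': array([[-9.21525746e-01,  3.88315824e-01, -1.05898259e-03],
       [ 3.88317114e-01,  9.21524379e-01, -1.62430373e-03],
       [ 3.45135433e-04, -1.90805877e-03, -9.99998120e-01]]), 'force': array([0.30356272, 0.41717996, 0.09972265]), 'moment': array([0.01185637, 0.00821179, 0.02934   ]), 'opening': 1.0025264633625048} -0.0187
```

View pics/top0.png

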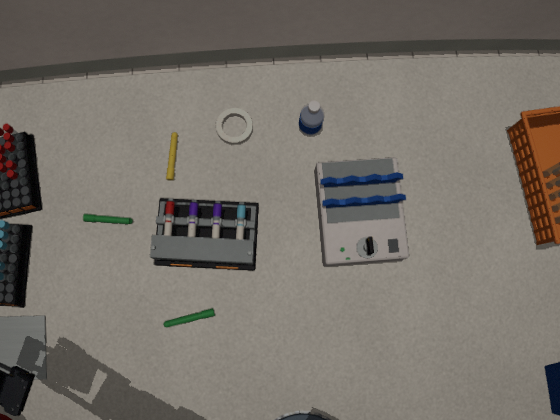

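View pics/scene0.png

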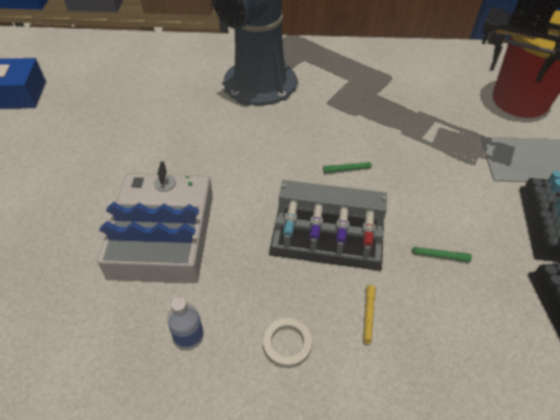

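Run:
```python
import cv2,numpy as np
t=cv2.imread("pics/top0.png")
a=t[150:275,145:265];b=t[150:275,308:413]
cv2.imwrite("pics/crop1.png",cv2.resize(np.hstack([a,b]),None,fx=3.5,fy=3.5,interpolation=cv2.INTER_CUBIC))
```

```text
(no output)
```

View pics/crop1.png

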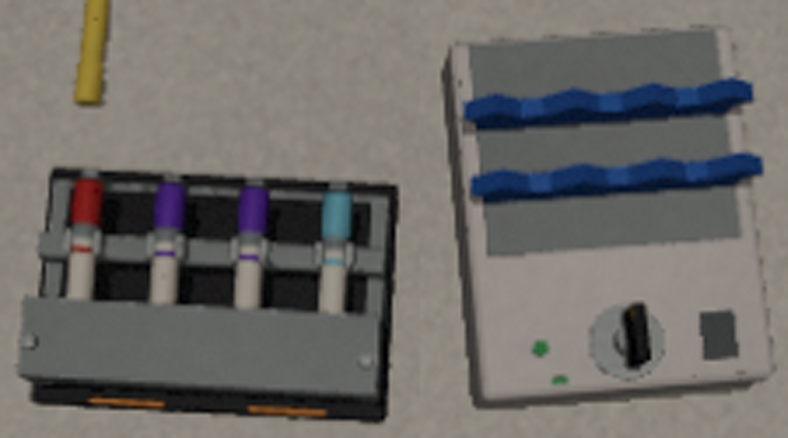

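```bash
cat > h.py <<'E'
import cv2,numpy as np
from scipy.optimize import least_squares
from rig import bot,vision
def cam(n):
    i=vision.camera_info(n);K,d=np.array(i["intrinsics"]),np.array(i["dist"])
    if n=="wrist":
        s=bot.read_state();T=np.eye(4);T[:3,:3]=s["tcp_rot"];T[:3,3]=s["position"]
        C=np.linalg.inv(T@i["mount"])
    else:C=np.array(i["camera_from_world"])
    return K,d,C
def proj(P,c):
    K,d,C=c;R=np.diag([1,-1,-1])@C[:3,:3];t=np.diag([1,-1,-1])@C[:3,3]
    return cv2.projectPoints(np.float64(P),cv2.Rodrigues(R)[0],t,K,d)[0][:,0]
def fit(obj,px,c,x0):
    obj=np.float64(obj)
    def W(p):
        a=p[2];R=np.array([[np.cos(a),-np.sin(a),0],[np.sin(a),np.cos(a),0],[0,0,1]])
        return obj@R.T+[p[0],p[1],0]
    r=least_squares(lambda p:(proj(W(p),c)-px).ravel(),x0)
    return r.x,(proj(W(r.x),c)-px)
E
python3 - <<'E'
from h import *
c=cam("top")
ys=[81,27,-27,-81]
px=np.array([(90,180),(173,182),(255,186),(337,190),(78,298),(163,303),(247,308),(331,313)])/3.5+[145,150]
# pocket box front edge top ~ unknown; use axis with x=-19, roof z ~76 hides -> only cap ends and label? 
o=[(.06,y/1000,.064) for y in ys]+[(-.017,y/1000,.064) for y in ys]
p,r=fit(o,px,c,[.5,.2,0]);print(p,np.degrees(p[2]));print(r.round(1).tolist())
pr=np.array([(455,45),(730,28),(772,372),(478,400)],float)/3.5+[308-120,150]
p,r=fit([(.105,.095,.07),(.105,-.095,.07),(-.13,-.095,.07),(-.13,.095,.07)],pr,c,[.5,-.1,0]);print(p,np.degrees(p[2]));print(r.round(1).tolist())
E
```

```text
[ 0.52683533  0.18311301 -0.11740895] -6.727037310049006
[[-0.3, -0.1], [-0.4, 0.5], [-0.0, 0.5], [0.5, 0.6], [0.2, -0.2], [-0.2, -0.3], [-0.1, -0.4], [0.2, -0.6]]
[ 0.55970445 -0.17365237 -0.00345076] -0.19771388621312264
[[-2.0, -1.3], [1.0, -1.2], [0.9, 2.1], [0.3, 0.2]]
```

```bash
cat >> h.py <<'E'
from scipy.spatial.transform import Rotation as Ro
def R_tool(yaw,tilt=0):
    # row/tube direction yaw (deg); tool x = -direction, z down; tilt>0 raises the tube's cap end
    a=np.radians(yaw);u=np.array([np.cos(a),np.sin(a),0]);v=np.array([-np.sin(a),np.cos(a),0])
    R=np.column_stack([-u,v,[0,0,-1]])
    return Ro.from_rotvec(-np.radians(tilt)*v).as_matrix()@R
def delta(p,R,p0=None,R0=None):
    s=bot.read_state();p0=s["position"] if p0 is None else p0;R0=s["tcp_rot"] if R0 is None else R0
    print("shift",(R0.T@(np.array(p)-p0)*1000).round(1).tolist(),"turn",np.degrees(Ro.from_matrix(R0.T@R).as_rotvec()).round(2).tolist())
def err():
    s=bot.read_state();print(s["time_s"],s["position"].round(4).tolist(),s["force"].round(1).tolist(),round(s["opening"],2))
    print(s["tcp_rot"].round(4).tolist())
E
python3 -c "
from h import *
delta([.56,.18,.2],R_tool(-6.7))"
python3 -m jog '[[[-446,-242,23],[0,0,-16.1],0.5],[[-446,-242,23],[0,0,-16.1],0.5],[[-446,-242,23],[0,0,-16.1],0.5],[[-446,-242,23],[0,0,-16.1],0.5],[[-446,-242,23],[0,0,-16.1],0.5],[[-446,-242,23],[0,0,-16.1],0.5],[[-446,-242,23],[0,0,-16.1],0.5],[[-446,-242,23],[0,0,-16.1],0.5],[[-446,-242,23],[0,0,-16.1],0.5],[[-446,-242,23],[0,0,-16.1],0.5],[[-446,-242,23],[0,0,-16.1],0.5],[[-446,-242,23],[0,0,-16.1],0.5]]'
```

```text
shift [-446.3, -241.0, 22.0] turn [-0.11, -0.04, -16.15]
time_s: 1.1
position: [0.5529, 0.1871, 0.1996]
tcp_rot: [[-0.993, 0.118, -0.001], [0.118, 0.993, 0.0], [0.001, -0.0, -1.0]]
force: [1.1, 0.9, -0.7]
opening: 0.504
```

```bash
python3 -m jog '[[[0,0,0],[0,0,0],0.5],[[0,0,0],[0,0,0],0.5],[[0,0,0],[0,0,0],0.5]]'
python3 - <<'E'
from h import *
err()
cv2.imwrite("pics/w1.png",cv2.resize(vision.capture("wrist")[:,:,::-1],None,fx=1.42,fy=1.42,interpolation=cv2.INTER_CUBIC))
E
```

```text
time_s: 1.35
position: [0.5515, 0.1889, 0.1995]
tcp_rot: [[-0.993, 0.119, -0.002], [0.119, 0.993, 0.0], [0.002, -0.0, -1.0]]
force: [-0.9, 0.1, -0.1]
opening: 0.499
1.35 [0.5515, 0.1889, 0.1995] [-0.9, 0.1, -0.1] 0.5
[[-0.9929, 0.1186, -0.0021], [0.1186, 0.9929, 0.0002], [0.0021, -0.0, -1.0]]
```

View pics/w1.png

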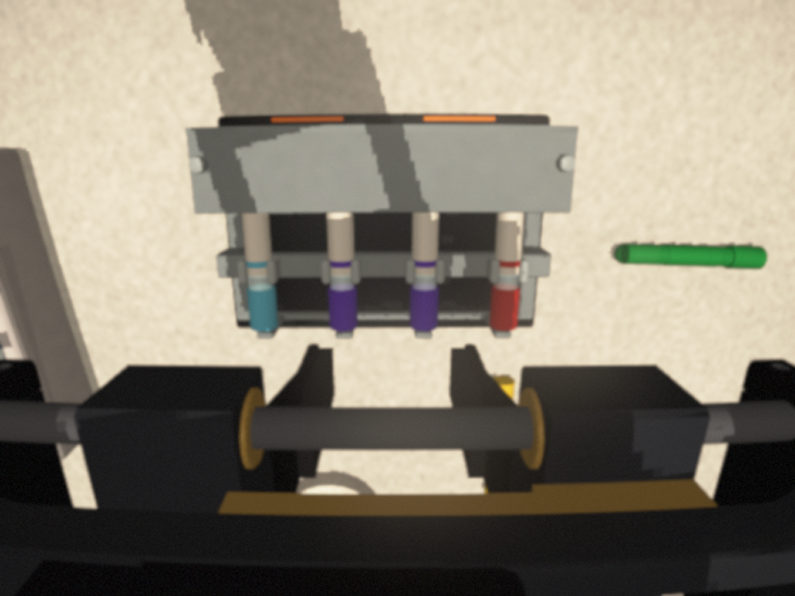

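Run:
```python
from h import *
c=cam("wrist")
ys=[-81,-27,27,81]
px=np.array([(263,331),(343,333),(424,333),(504,331),(261,287),(342.5,289),(424.5,289),(506,287)])/1.42
o=[(.06,y/1000,.0685) for y in ys]+[(.032,y/1000,.0685) for y in ys]
p,r=fit(o,px,c,[.527,.183,-.117]);print(p,np.degrees(p[2]));print(r.round(1).tolist())
u=np.array([np.cos(p[2]),np.sin(p[2])]);v=np.array([-u[1],u[0]])
for y in(-.027,.027):
  g=p[:2]+u*.046+v*y;print(g);delta([*g,.13],R_tool(np.degrees(p[2])));delta([*g,.0405],R_tool(np.degrees(p[2])))
```

```text
[ 0.52368815  0.18724603 -0.11760316] -6.738164926413009
[[-1.0, -0.5], [-0.2, -1.8], [0.3, -1.8], [1.2, -0.5], [-2.0, 1.9], [-0.8, 0.5], [0.6, 0.5], [1.9, 1.9]]
[0.56620244 0.15503524]
shift [-19.2, -32.6, 69.6] turn [-0.0, -0.11, 0.02]
shift [-19.4, -32.6, 159.1] turn [-0.0, -0.11, 0.02]
[0.57253839 0.20866225]
shift [-19.2, 21.4, 69.6] turn [-0.0, -0.11, 0.02]
shift [-19.4, 21.4, 159.1] turn [-0.0, -0.11, 0.02]
```

```bash
python3 -m jog '[[[-19,-32.6,109],[0,0,0],0.5],[[-19,-32.6,109],[0,0,0],0.5],[[-19,-32.6,109],[0,0,0],0.5],[[-19,-32.6,109],[0,0,0],0.5],[[-19,-32.6,109],[0,0,0],0.5]]'
python3 - <<'E'
from h import *
err()
cv2.imwrite("pics/w2.png",cv2.resize(vision.capture("wrist")[:,:,::-1],None,fx=1.42,fy=1.42,interpolation=cv2.INTER_CUBIC))
E
```

```text
time_s: 1.82
position: [0.5652, 0.1555, 0.09]
tcp_rot: [[-0.993, 0.116, -0.005], [0.116, 0.993, -0.0], [0.005, -0.001, -1.0]]
force: [0.3, 0.4, 1.2]
opening: 0.501
1.8167 [0.5652, 0.1555, 0.09] [0.3, 0.4, 1.2] 0.5
[[-0.9932, 0.1165, -0.0047], [0.1165, 0.9932, -0.0], [0.0047, -0.0006, -1.0]]
```

View pics/w2.png

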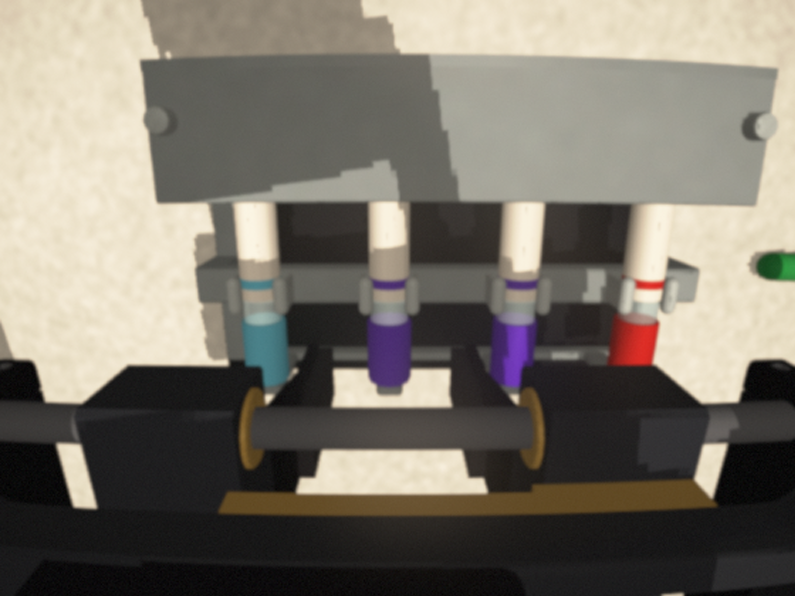

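Run:
```python
from h import *
c=cam("wrist");s=bot.read_state();R=s["tcp_rot"];p=s["position"]
# predict in tool-yaw frame: points at strip-x offset d from TCP, z .0685
for d in(-.02,-.015,-.01,.01,.014,.018):
  for z in(.0685,):
    q=p+(-R[:,0])*d;q[2]=z;print(d,(proj([q],c)[0]*1.42).round(0))
```

```text
-0.02 [392. 304.]
-0.015 [392. 315.]
-0.01 [392. 327.]
0.01 [392. 370.]
0.014 [392. 379.]
0.018 [392. 387.]
```

```bash
python3 -m jog '[[[-1,-1,25],[0,0,0],0.5],[[-1,-1,49.5],[0,0,0],0.5],[[-1,-1,49.5],[0,0,0],0.5],[[-1,-1,49.5],[0,0,0],0.8],[[-1,-1,49.5],[0,0,0],1],[[-1,-1,49.5],[0,0,0],1],[[-1,-1,49.5],[0,0,0],1],[[-1,-1,49.5],[0,0,0],1]]'
python3 - <<'E'
from h import *
err()
s=bot.read_state();R=s["tcp_rot"];p=s["position"]
g=p+R@[0,0,bot.grip_depth];u=-R[:,0]
piv=g-u*.098  # round-end centre
for a in(4,8):
  Q=Ro.from_rotvec(-np.radians(a)*R[:,1]).as_matrix()
  delta(piv+Q@(p-piv),Q@R)
  for d in(.025,.05,.075):
    delta(piv+Q@(p-piv)+Q@u*d,Q@R)
E
```

```text
time_s: 2.53
position: [0.569, 0.1535, 0.043]
tcp_rot: [[-0.993, 0.117, 0.002], [0.117, 0.993, 0.0], [-0.002, 0.0, -1.0]]
force: [-0.5, 0.3, 1.0]
opening: 0.209
2.5333 [0.569, 0.1535, 0.043] [-0.5, 0.3, 1.0] 0.21
[[-0.9931, 0.1174, 0.0024], [0.1174, 0.9931, 0.0002], [-0.0024, 0.0005, -1.0]]
shift [-1.1, 0.0, -6.9] turn [0.0, -4.0, 0.0]
shift [-26.0, 0.0, -8.6] turn [0.0, -4.0, 0.0]
shift [-50.9, 0.0, -10.4] turn [0.0, -4.0, 0.0]
shift [-75.9, 0.0, -12.1] turn [0.0, -4.0, 0.0]
shift [-1.6, 0.0, -13.8] turn [0.0, -8.0, -0.0]
shift [-26.4, -0.0, -17.3] turn [0.0, -8.0, -0.0]
shift [-51.2, 0.0, -20.8] turn [0.0, -8.0, -0.0]
shift [-75.9, -0.0, -24.3] turn [0.0, -8.0, -0.0]
```

```bash
python3 -m jog '[[[-0.5,0,-3.4],[0,-2,0],1],[[-1,0,-6.9],[0,-4,0],1],[[-1.3,0,-10.3],[0,-6,0],1],[[-1.6,0,-13.8],[0,-8,0],1],[[-1.6,0,-13.8],[0,-8,0],1],[[-1.6,0,-13.8],[0,-8,0],1]]'
python3 - <<'E'
from h import *
cv2.imwrite("pics/w3.png",cv2.resize(vision.capture("wrist")[:,:,::-1],None,fx=1.42,fy=1.42,interpolation=cv2.INTER_CUBIC))
err()
E
```

```text
time_s: 3.03
position: [0.569, 0.1535, 0.0562]
tcp_rot: [[-0.984, 0.118, 0.137], [0.117, 0.993, -0.016], [-0.138, 0.0, -0.99]]
force: [-2.5, 1.7, 4.7]
opening: 0.211
3.0833 [0.5691, 0.1534, 0.0561] [-3.3, 1.7, 4.7] 0.21
[[-0.9836, 0.1179, 0.1366], [0.1168, 0.993, -0.016], [-0.1375, 0.0003, -0.9905]]
```

View pics/w3.png

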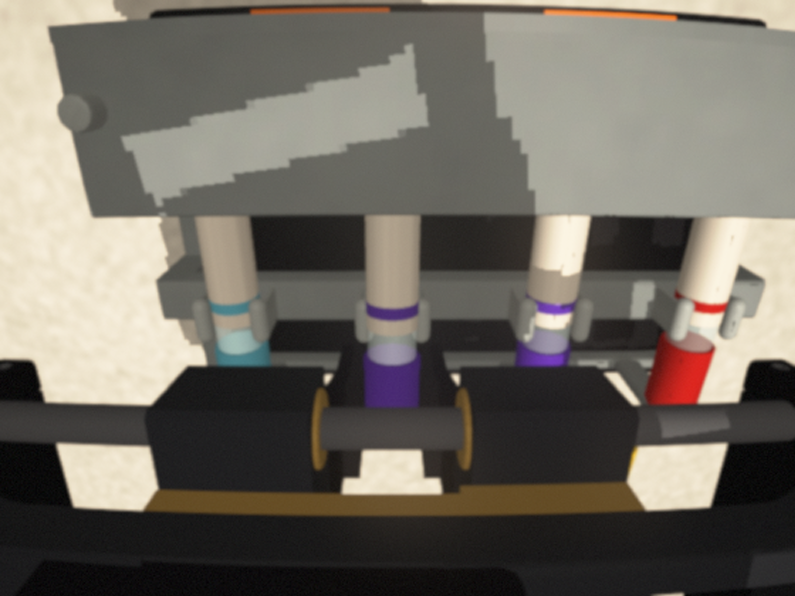

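```bash
python3 -m jog '[[[-6,0,-0.7],[0,0,0],1],[[-16,0,-0.7],[0,0,0],1],[[-28,0,-0.7],[0,0,0],1],[[-41,0,-0.7],[0,0,0],1],[[-54,0,-0.7],[0,0,0],1],[[-62,0,-0.7],[0,0,0],1],[[-62,0,-0.7],[0,0,0],1]]'
python3 - <<'E'
from h import *
cv2.imwrite("pics/w4.png",cv2.resize(vision.capture("wrist")[:,:,::-1],None,fx=1.42,fy=1.42,interpolation=cv2.INTER_CUBIC))
err()
E
```

```text
time_s: 3.67
position: [0.6344, 0.1454, 0.0654]
tcp_rot: [[-0.983, 0.118, 0.143], [0.117, 0.993, -0.016], [-0.144, 0.001, -0.99]]
force: [1.0, 0.1, 1.9]
opening: 0.212
3.7167 [0.6332, 0.1455, 0.0652] [0.6, 1.0, 1.5] 0.21
[[-0.9828, 0.1182, 0.142], [0.1171, 0.993, -0.0163], [-0.1429, 0.0006, -0.9897]]
```

View pics/w4.png

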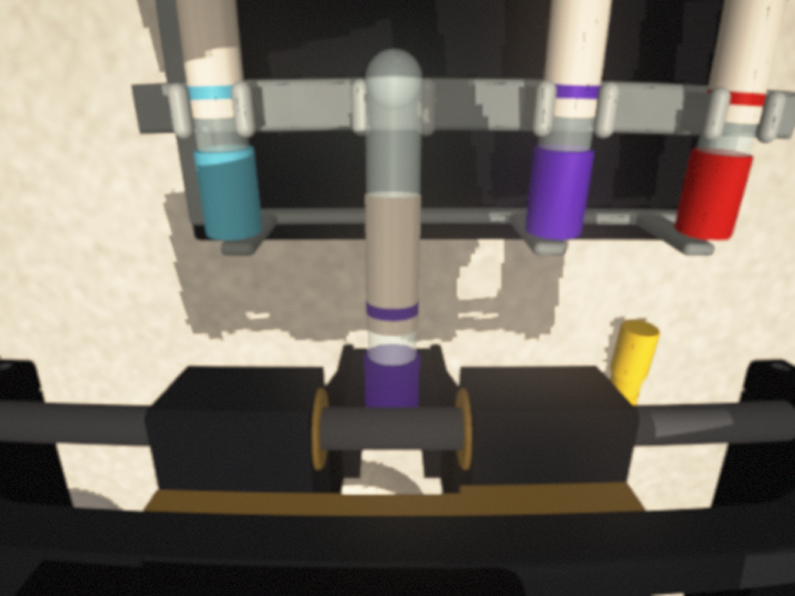

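Run:
```python
from h import *
s=bot.read_state();p=s["position"]
delta(p+[0,0,.12],s["tcp_rot"])
delta([.641,-.20,.19],R_tool(-.2))
```

```text
shift [-17.1, 0.1, -118.8] turn [0.0, 0.0, 0.0]
shift [-66.0, -342.1, -116.8] turn [-0.44, 8.21, -6.58]
```

```bash
python3 -m jog '[[[-17,0,-119],[0,0,0],1],[[-17,0,-119],[0,0,0],1],[[-17,0,-119],[0,0,0],1],[[-66,-342,-117],[-0.4,8.2,-6.6],1],[[-66,-342,-117],[-0.4,8.2,-6.6],1],[[-66,-342,-117],[-0.4,8.2,-6.6],1],[[-66,-342,-117],[-0.4,8.2,-6.6],1],[[-66,-342,-117],[-0.4,8.2,-6.6],1],[[-66,-342,-117],[-0.4,8.2,-6.6],1],[[-66,-342,-117],[-0.4,8.2,-6.6],1],[[-66,-342,-117],[-0.4,8.2,-6.6],1],[[-66,-342,-117],[-0.4,8.2,-6.6],1]]'; python3 -m jog '[[[0,0,0],[0,0,0],1],[[0,0,0],[0,0,0],1],[[0,0,0],[0,0,0],1]]';python3 - <<'E'
from h import *
err();cv2.imwrite("pics/w5.png",cv2.resize(vision.capture("wrist")[:,:,::-1],None,fx=1.42,fy=1.42,interpolation=cv2.INTER_CUBIC))
E
```

```text
time_s: 4.72
position: [0.6387, -0.2066, 0.1894]
tcp_rot: [[-1.0, 0.007, -0.003], [0.007, 1.0, -0.005], [0.003, -0.005, -1.0]]
force: [1.4, -1.0, 0.9]
opening: 0.206
time_s: 4.97
position: [0.6385, -0.1977, 0.1892]
tcp_rot: [[-1.0, 0.002, -0.005], [0.002, 1.0, 0.001], [0.005, 0.001, -1.0]]
force: [-1.8, 1.4, -0.3]
opening: 0.205
4.9667 [0.6385, -0.1977, 0.1892] [-1.8, 1.4, -0.3] 0.2
[[-1.0, 0.0016, -0.0054], [0.0016, 1.0, 0.0007], [0.0054, 0.0007, -1.0]]
```

View pics/w5.png

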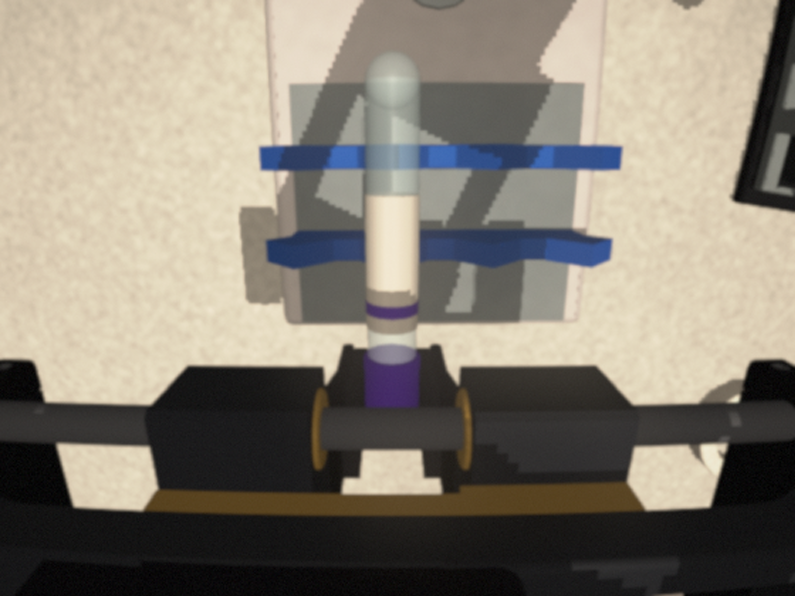

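Run:
```python
from h import *
c=cam("wrist")
px=np.array([(288,322.5),(579,322),(261,158),(622,157)])/1.42
# image right=+y
o=lambda w:np.array([(.105,-.095,.07),(.105,.095,.07),(.001,-w,.118),(.001,w,.118)])
def W(q):
    a=q[2];R=Ro.from_euler('z',a).as_matrix();return o(q[3])@R.T+[q[0],q[1],0]
f=lambda q:(proj(W(q),c)-px).ravel()
r=least_squares(f,[.56,-.174,0,.09]);q=r.x;print(q.round(4),np.degrees(q[2]),r.fun.round(1))
for y in(-.05,0,.05):
    R=Ro.from_euler('z',q[2]).as_matrix();g=R@[.081,y,0]+[q[0],q[1],0];print(g[:2]);g[2]=.16;delta(g,R_tool(np.degrees(q[2])))
    l=R@[[.001],[y],[.103]];print(proj([(R@[.001,y,.105])+[q[0],q[1],0],(R@[.049,y,.105])+[q[0],q[1],0]],c)*1.42)
```

```text
[ 0.5582 -0.1721  0.0088  0.0872] 0.5052673874824605 [-3.6  2.7  1.5  0.9  0.8 -0.8  0.9 -1.3]
[ 0.63959883 -0.22140193]
shift [-1.1, -24.2, 29.3] turn [0.03, -0.29, -0.54]
[[342.21739124 155.29864936]
 [345.43944665 249.09415873]]
[ 0.6391579  -0.17140387]
shift [-0.6, 25.8, 29.4] turn [0.03, -0.29, -0.54]
[[441.64460041 154.32640849]
 [440.0986149  248.18996071]]
[ 0.63871698 -0.12140581]
shift [-0.1, 75.8, 29.4] turn [0.03, -0.29, -0.54]
[[540.08336967 154.32018419]
 [533.91926331 247.56705036]]
```

```bash
python3 -m jog '[[[-1,-24.2,40],[0,-0.3,-0.4],1],[[-1,-24.2,60],[0,-0.3,-0.4],1],[[-1,-24.2,75],[0,-0.3,-0.4],1],[[-1,-24.2,85],[0,-0.3,-0.4],1],[[-1,-24.2,90],[0,-0.3,-0.4],1],[[-1,-24.2,93],[0,-0.3,-0.4],1],[[-1,-24.2,93],[0,-0.3,-0.4],1],[[-1,-24.2,93],[0,-0.3,-0.4],1]]'
```

```text
time_s: 5.68
position: [0.6406, -0.2235, 0.0979]
tcp_rot: [[-1.0, -0.005, 0.003], [-0.005, 1.0, -0.002], [-0.003, -0.002, -1.0]]
force: [-0.0, -0.3, -1.2]
opening: 0.206
```

```bash
python3 -m jog '[[[0,0,1.5],[0,0,0],1],[[0,0,3],[0,0,0],1],[[0,0,4],[0,0,0],1],[[0,0,4],[0,0,0],1],[[0,0,4],[0,0,0],1]]'; python3 -c "
from h import *
err()
cv2.imwrite('pics/w6.png',cv2.resize(vision.capture('wrist')[:,:,::-1],None,fx=1.42,fy=1.42,interpolation=cv2.INTER_CUBIC))"
```

```text
time_s: 6.1
position: [0.6399, -0.2239, 0.0931]
tcp_rot: [[-1.0, -0.004, 0.002], [-0.004, 1.0, -0.001], [-0.002, -0.001, -1.0]]
force: [0.2, 1.4, 0.1]
opening: 0.209
6.1 [0.6399, -0.2239, 0.0931] [0.2, 1.4, 0.1] 0.21
[[-1.0, -0.0043, 0.002], [-0.0043, 1.0, -0.001], [-0.002, -0.001, -1.0]]
```

View pics/w6.png

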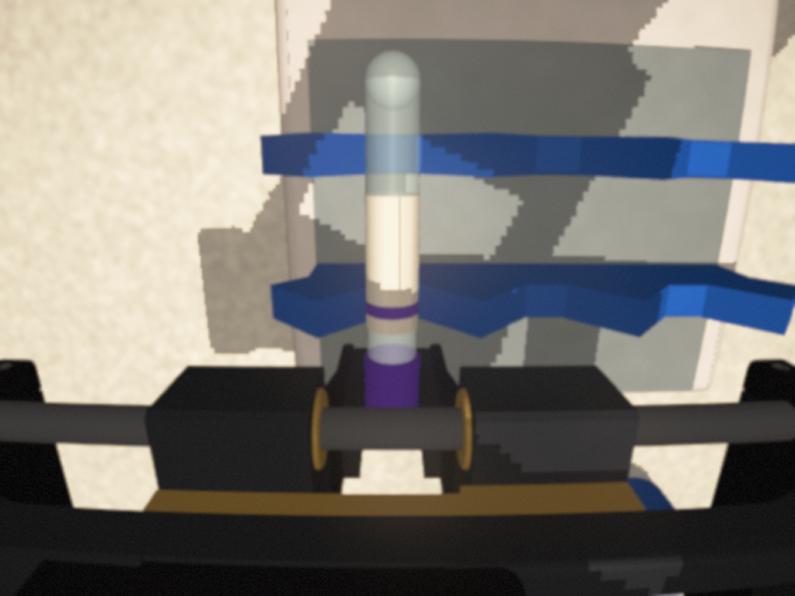

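```bash
python3 -m jog '[[[0,2.3,0.5],[0,0,0],1],[[0,2.3,0.5],[0,0,0],1],[[0,2.3,0.5],[0,0,0],0.7],[[0,2.3,0.5],[0,0,0],0.5],[[0,2.3,0.5],[0,0,0],0.5],[[0,2.3,0.5],[0,0,0],0.5],[[0,2.3,-30],[0,0,0],0.5],[[0,2.3,-70],[0,0,0],0.5],[[0,2.3,-90],[0,0,0],0.5],[[0,2.3,-90],[0,0,0],0.5],[[0,2.3,-90],[0,0,0],0.5]]'; python3 -c "
from h import *
err()
cv2.imwrite('pics/w7.png',cv2.resize(vision.capture('wrist')[:,:,::-1],None,fx=1.42,fy=1.42,interpolation=cv2.INTER_CUBIC))"
```

```text
time_s: 7.07
position: [0.6404, -0.2217, 0.1845]
tcp_rot: [[-1.0, -0.005, 0.005], [-0.005, 1.0, -0.002], [-0.004, -0.002, -1.0]]
force: [-0.1, 0.6, 0.1]
opening: 0.493
7.0667 [0.6404, -0.2217, 0.1845] [-0.1, 0.6, 0.1] 0.49
[[-1.0, -0.0045, 0.0045], [-0.0045, 1.0, -0.0024], [-0.0045, -0.0024, -1.0]]
```

View pics/w7.png

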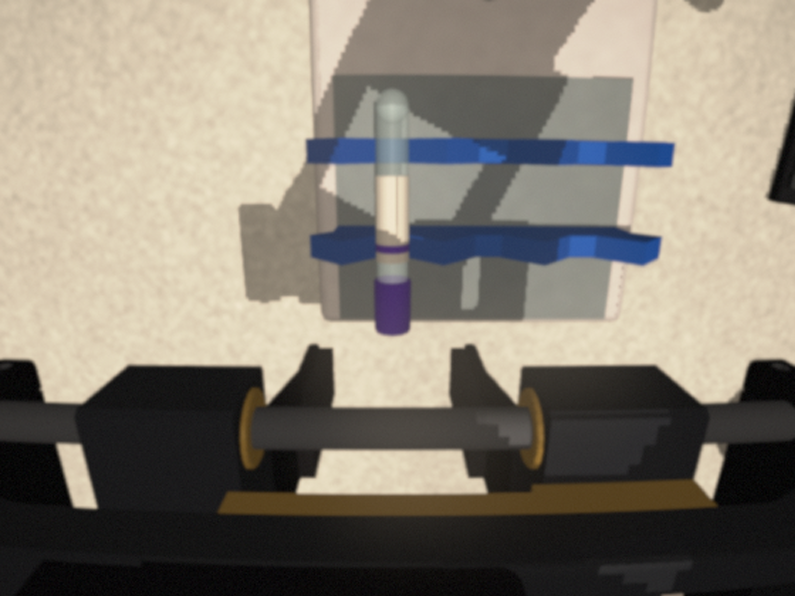

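Run:
```python
from h import *
delta([.5753,.2071,.17],R_tool(-6.74))
```

```text
shift [62.0, 428.5, 12.3] turn [-0.02, 0.06, 7.0]
```

```bash
python3 -m jog '[[[62,428.5,12],[0,0,7],0.5],[[62,428.5,12],[0,0,7],0.5],[[62,428.5,12],[0,0,7],0.5],[[62,428.5,12],[0,0,7],0.5],[[62,428.5,12],[0,0,7],0.5],[[62,428.5,12],[0,0,7],0.5],[[62,428.5,12],[0,0,7],0.5],[[62,428.5,12],[0,0,7],0.5],[[62,428.5,12],[0,0,7],0.5],[[62,428.5,12],[0,0,7],0.5],[[62,428.5,12],[0,0,7],0.5],[[62,428.5,12],[0,0,7],0.5]]';python3 -m jog '[[[0,0,40],[0,0,0],0.5],[[0,0,75],[0,0,0],0.5],[[0,0,75],[0,0,0],0.5],[[0,0,75],[0,0,0],0.5],[[0,0,75],[0,0,0],0.5]]'
python3 - <<'E'
from h import *
err();delta([.5753,.2071,.0425],R_tool(-6.74))
a=vision.capture("wrist");cv2.imwrite("pics/w8.png",cv2.resize(a[:,:,::-1],None,fx=1.42,fy=1.42))
h=cv2.cvtColor(a,cv2.COLOR_RGB2HSV);m=(h[:,:,0]>122)&(h[:,:,0]<142)&(h[:,:,1]>110)&(h[:,:,2]>50)
for i,(x,y,w,hh,ar) in enumerate(cv2.connectedComponentsWithStats(m.astype(np.uint8))[2][1:]):
    if ar>30:print(np.round(np.array([x,y,w,hh])*1.42),ar,"centre col",(x+(w-1)/2)*1.42)
E
```

```text
time_s: 8.12
position: [0.5726, 0.211, 0.1679]
tcp_rot: [[-0.994, 0.112, -0.004], [0.112, 0.994, -0.0], [0.004, -0.001, -1.0]]
force: [0.1, 0.5, 0.2]
opening: 0.501
time_s: 8.53
position: [0.5764, 0.206, 0.0957]
tcp_rot: [[-0.993, 0.118, 0.002], [0.118, 0.993, -0.001], [-0.002, -0.001, -1.0]]
force: [0.8, -0.1, -0.0]
opening: 0.498
8.5333 [0.5764, 0.206, 0.0957] [0.8, -0.1, -0.0] 0.5
[[-0.993, 0.1184, 0.0016], [0.1184, 0.993, -0.001], [-0.0017, -0.0008, -1.0]]
shift [1.4, 1.0, 53.2] turn [-0.05, 0.1, -0.06]
[381. 266.  30.   7.] 80 centre col 394.76
[373. 304.  43.  64.] 1150 centre col 394.04999999999995
```

```bash
python3 -m jog '[[[1,1,28],[0,0,0],0.5],[[1,1,52],[0,0,0],0.5],[[1,1,53],[0,0,0],0.5],[[1,1,53],[0,0,0],0.8],[[1,1,53],[0,0,0],1],[[1,1,53],[0,0,0],1],[[1,1,53],[0,0,0],1],[[1,1,53],[0,0,0],1]]'
python3 - <<'E'
from h import *
err()
E
```

```text
time_s: 9.25
position: [0.576, 0.208, 0.0437]
tcp_rot: [[-0.993, 0.117, 0.004], [0.117, 0.993, -0.0], [-0.004, -0.0, -1.0]]
force: [1.1, -0.6, 0.8]
opening: 0.208
9.25 [0.576, 0.208, 0.0437] [1.1, -0.6, 0.8] 0.21
[[-0.9931, 0.1172, 0.0041], [0.1172, 0.9931, -0.0005], [-0.0041, -0.0, -1.0]]
```

Same grasp as before; same tilt.

```bash
python3 -m jog '[[[-0.5,0,-3.6],[0,-2,0],1],[[-1,0,-7.1],[0,-4,0],1],[[-1.3,0,-10.6],[0,-6,0],1],[[-1.6,0,-14.2],[0,-8,0],1],[[-1.6,0,-14.2],[0,-8,0],1],[[-1.6,0,-14.2],[0,-8,0],1]]'
```

```text
time_s: 9.75
position: [0.5758, 0.2077, 0.0573]
tcp_rot: [[-0.983, 0.117, 0.138], [0.116, 0.993, -0.017], [-0.139, -0.001, -0.99]]
force: [-3.6, -0.8, 4.9]
opening: 0.208
```

```bash
python3 -m jog '[[[-6,0,-0.3],[0,0,0],1],[[-16,0,-0.3],[0,0,0],1],[[-28,0,-0.3],[0,0,0],1],[[-41,0,-0.3],[0,0,0],1],[[-54,0,-0.3],[0,0,0],1],[[-62,0,-0.3],[0,0,0],1],[[-62,0,-0.3],[0,0,0],1]]'
python3 - <<'E'
from h import *
err()
s=bot.read_state();delta(s["position"]+[0,0,.12],s["tcp_rot"])
delta([.640,-.1214,.185],R_tool(.25))
E
```

```text
time_s: 10.33
position: [0.6409, 0.2002, 0.0662]
tcp_rot: [[-0.982, 0.118, 0.144], [0.117, 0.993, -0.017], [-0.145, 0.001, -0.989]]
force: [1.6, -0.1, 0.5]
opening: 0.207
10.3333 [0.6409, 0.2002, 0.0662] [1.6, -0.1, 0.5] 0.21
[[-0.9825, 0.1183, 0.1441], [0.1171, 0.993, -0.0166], [-0.1451, 0.0006, -0.9894]]
shift [-17.4, 0.1, -118.7] turn [0.0, 0.0, 0.0]
shift [-54.0, -319.3, -112.3] turn [-0.48, 8.33, -7.03]
```

```bash
python3 -m jog '[[[-17,0,-119],[0,0,0],1],[[-17,0,-119],[0,0,0],1],[[-17,0,-119],[0,0,0],1],[[-54,-319.3,-112.3],[-0.5,8.3,-7],1],[[-54,-319.3,-112.3],[-0.5,8.3,-7],1],[[-54,-319.3,-112.3],[-0.5,8.3,-7],1],[[-54,-319.3,-112.3],[-0.5,8.3,-7],1],[[-54,-319.3,-112.3],[-0.5,8.3,-7],1],[[-54,-319.3,-112.3],[-0.5,8.3,-7],1],[[-54,-319.3,-112.3],[-0.5,8.3,-7],1],[[-54,-319.3,-112.3],[-0.5,8.3,-7],1],[[-54,-319.3,-112.3],[-0.5,8.3,-7],1]]'; python3 -m jog '[[[0,0,0],[0,0,0],1],[[0,0,0],[0,0,0],1],[[0,0,0],[0,0,0],1]]';python3 - <<'E'
from h import *
delta([.640,-.1214,.098],R_tool(.25))
E
```

```text
time_s: 11.33
position: [0.6378, -0.1281, 0.1842]
tcp_rot: [[-1.0, 0.002, -0.002], [0.002, 1.0, -0.004], [0.002, -0.004, -1.0]]
force: [0.8, 0.3, -0.6]
opening: 0.211
time_s: 11.58
position: [0.6371, -0.1193, 0.1842]
tcp_rot: [[-1.0, -0.006, -0.005], [-0.006, 1.0, 0.001], [0.005, 0.001, -1.0]]
force: [0.5, 1.1, -0.0]
opening: 0.209
shift [-3.2, -2.2, 86.2] turn [0.03, -0.27, 0.1]
```

```bash
python3 -m jog '[[[-3,-2.2,35],[0,-0.3,0],1],[[-3,-2.2,55],[0,-0.3,0],1],[[-3,-2.2,70],[0,-0.3,0],1],[[-3,-2.2,80],[0,-0.3,0],1],[[-3,-2.2,85],[0,-0.3,0],1],[[-3,-2.2,87],[0,-0.3,0],1],[[-3,-2.2,87],[0,-0.3,0],1],[[-3,-2.2,87],[0,-0.3,0],1]]'; python3 -c "
from h import *
err();delta([.640,-.1214,.0935],R_tool(.25))
cv2.imwrite('pics/w9.png',cv2.resize(vision.capture('wrist')[:,:,::-1],None,fx=1.42,fy=1.42,interpolation=cv2.INTER_CUBIC))"
```

```text
time_s: 12.25
position: [0.6409, -0.1231, 0.0985]
tcp_rot: [[-1.0, -0.005, 0.003], [-0.005, 1.0, -0.001], [-0.003, -0.001, -1.0]]
force: [0.3, 0.2, -0.0]
opening: 0.208
12.25 [0.6409, -0.1231, 0.0985] [0.3, 0.2, -0.0] 0.21
[[-1.0, -0.0052, 0.0032], [-0.0052, 1.0, -0.001], [-0.0032, -0.001, -1.0]]
shift [0.9, 1.7, 5.0] turn [-0.06, 0.18, 0.05]
```

View pics/w9.png

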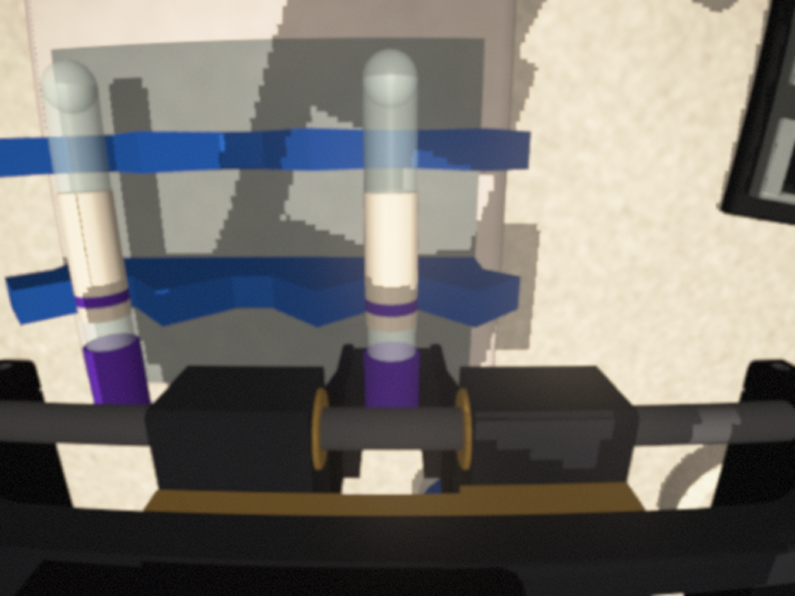

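```bash
python3 -m jog '[[[0.5,1.5,2],[0,0,0],1],[[0.5,1.5,4],[0,0,0],1],[[0.5,1.5,5.3],[0,0,0],1],[[0.5,1.5,5.3],[0,0,0],1],[[0.5,1.5,5.3],[0,0,0],1],[[0.5,1.5,5.3],[0,0,0],0.7],[[0.5,1.5,5.3],[0,0,0],0.5],[[0.5,1.5,5.3],[0,0,0],0.5],[[0.5,1.5,5.3],[0,0,0],0.5],[[0.5,1.5,-35],[0,0,0],0.5],[[0.5,1.5,-75],[0,0,0],0.5],[[0.5,1.5,-75],[0,0,0],0.5]]'
python3 - <<'E'
from h import *
c=cam("top")
for px,z in(((367.1,247.7),.072),((369,245),.107)):
    r=least_squares(lambda q:(proj([[q[0],q[1],z]],c)[0]-px),[.47,-.17]);print(r.x)
    k=r.x
print(k-[.558,-.172])
delta([k[0],k[1]+.01,.19],R_tool(.3))
E
```

```text
time_s: 13.3
position: [0.6444, -0.1235, 0.18]
tcp_rot: [[-1.0, -0.005, 0.015], [-0.005, 1.0, -0.006], [-0.015, -0.006, -1.0]]
force: [1.4, -0.6, 1.8]
opening: 0.495
[ 0.46002875 -0.17489543]
[ 0.46160513 -0.172649  ]
[-0.09639487 -0.000649  ]
shift [182.8, -38.3, -12.5] turn [-0.32, 0.85, -0.02]
```

```bash
python3 -m jog '[[[175,-50,-20],[-0.3,0.3,0],0.5],[[175,-50,-20],[-0.3,0.3,0],0.5],[[175,-50,-20],[-0.3,0.3,0],0.5],[[175,-50,-20],[-0.3,0.3,0],0.5],[[175,-50,-20],[-0.3,0.3,0],0.5],[[175,-50,-20],[-0.3,0.3,0],0.5],[[175,-50,-20],[-0.3,0.3,0],0.5],[[175,-50,-20],[-0.3,0.3,0],0.5]]'
python3 - <<'E'
from h import *
err();np.save("c.npy",np.array(cam("wrist"),dtype=object),allow_pickle=True)
a=vision.capture("wrist")[:,:,::-1];cv2.imwrite("pics/w10raw.png",a)
t=vision.capture("top")[:,:,::-1];cv2.imwrite("pics/top10.png",t)
s=vision.capture("scene")[:,:,::-1];cv2.imwrite("pics/scene10.png",s)
I=np.zeros((600,800,3),np.uint8)
I[:300,:399]=cv2.resize(t[185:280,140:266],(399,300),interpolation=cv2.INTER_CUBIC)
I[:300,400:]=cv2.resize(s[155:275,60:220],(400,300),interpolation=cv2.INTER_CUBIC)
b=a[:290,130:430]  # 300x290
I[300:,:]=cv2.resize(a[10:310,80:480],(800,600),interpolation=cv2.INTER_CUBIC)[:300] if 0 else 0
I=np.vstack([I[:300],cv2.resize(a[60:210,80:480],(800,300),interpolation=cv2.INTER_CUBIC)])
cv2.imwrite("pics/combo.png",I)
g=cv2.cvtColor(a,cv2.COLOR_BGR2GRAY);k=proj([[.461,-.174,.107],[.461,-.174,.124],[.461,-.174,.07]],cam("wrist"));print(k.round(0))
E
```

```text
time_s: 13.97
position: [0.4661, -0.173, 0.1925]
tcp_rot: [[-1.0, -0.005, -0.002], [-0.005, 1.0, 0.004], [0.002, 0.004, -1.0]]
force: [0.5, -0.0, -0.0]
opening: 0.5
13.9667 [0.4661, -0.173, 0.1925] [0.5, -0.0, -0.0] 0.5
[[-1.0, -0.0045, -0.0018], [-0.0045, 1.0, 0.004], [0.0018, 0.004, -1.0]]
[[273. 208.]
 [273. 215.]
 [273. 196.]]
```

Run:
```python
import cv2,numpy as np
I=cv2.imread("pics/combo.png");a=cv2.imread("pics/w10raw.png")
I[300:]=0;I[300:,:560]=cv2.resize(a[145:265,163:387],(560,300),interpolation=cv2.INTER_CUBIC)
cv2.imwrite("pics/combo.png",I)
```

```text
(no output)
```

View pics/combo.png

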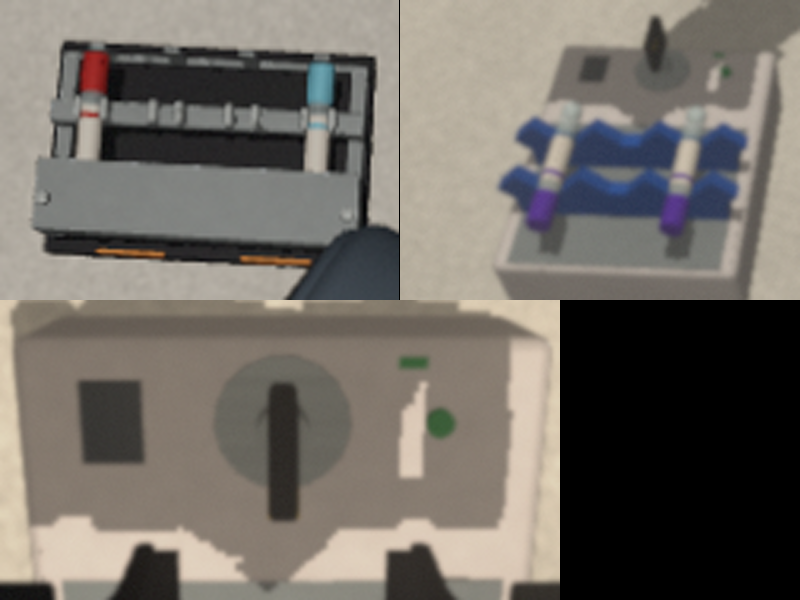

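Run:
```python
from h import *
c=cam("wrist")
for px,z in(((276.2,205.8),.124),((276.2,178.2),.124),((276.2,233.4),.124),((276.2,193.8),.071)):
    r=least_squares(lambda q:(proj([[q[0],q[1],z]],c)[0]-px),[.47,-.17]);print(r.x)
s=bot.read_state()
delta([.456,-.172,.125],R_tool(.3));delta([.456,-.172,.095],R_tool(.3))
```

```text
[ 0.45414662 -0.17198126]
[ 0.43395872 -0.17210927]
[ 0.47533806 -0.17184638]
[ 0.45877364 -0.1715808 ]
shift [9.9, 0.2, 67.1] turn [0.26, -0.18, 0.04]
shift [9.8, 0.0, 97.1] turn [0.26, -0.18, 0.04]
```

```bash
python3 -m jog '[[[10,0,40],[0.3,-0.2,0],0.5],[[10,0,75],[0.3,-0.2,0],0.5],[[10,0,104],[0.3,-0.2,0],0.5],[[10,0,104],[0.3,-0.2,0],0.5],[[10,0,104],[0.3,-0.2,0],0.7],[[10,0,104],[0.3,-0.2,0],0.85],[[10,0,104],[0.3,-0.2,0],1],[[10,0,104],[0.3,-0.2,0],1],[[10,0,104],[0.3,-0.2,0],1],[[10,0,104],[0.3,-0.2,0],1]]'; python3 -c "
from h import *
s=bot.read_state();print(s['joint_positions'].round(1),s['moment'].round(2))"
```

```text
time_s: 14.95
position: [0.4554, -0.1726, 0.09]
tcp_rot: [[-1.0, -0.005, 0.003], [-0.005, 1.0, -0.002], [-0.003, -0.002, -1.0]]
force: [-1.1, 0.8, 13.9]
opening: 0.129
[ -33.9   32.3  108.5   -0.    39.  -124.2] [0.24 0.17 0.  ]
```

```bash
python3 -m jog '[[[0,0,-1],[0,0,0],1],[[0,0,-2],[0,0,0],1],[[0,0,-2],[0,0,0],1]]'; python3 -c "
from h import *
s=bot.read_state();print(s['position'],s['moment'].round(2),s['force'])"
```

```text
time_s: 15.2
position: [0.4554, -0.1725, 0.0904]
tcp_rot: [[-1.0, -0.004, 0.002], [-0.004, 1.0, -0.001], [-0.002, -0.001, -1.0]]
force: [3.5, -0.5, -5.2]
opening: 0.1
[ 0.45536094 -0.17249618  0.0904194 ] [ 0.04 -0.61 -0.03] [ 3.52608666 -0.49390288 -5.21243411]
```

```bash
python3 -m jog '[[[0,0,0.6],[0,0,7],1],[[0,0,0.6],[0,0,14],1],[[0,0,0.6],[0,0,21],1],[[0,0,0.6],[0,0,28],1],[[0,0,0.6],[0,0,35],1],[[0,0,0.6],[0,0,42],1],[[0,0,0.6],[0,0,48],1],[[0,0,0.6],[0,0,54],1],[[0,0,0.6],[0,0,58],1],[[0,0,0.6],[0,0,61],1],[[0,0,0.6],[0,0,61],1],[[0,0,0.6],[0,0,61],1]]'; python3 -c "
from h import *
s=bot.read_state();print(s['position'],s['moment'].round(2),s['force'],np.degrees(np.arctan2(s['tcp_rot'][1,1],s['tcp_rot'][0,1])))"
python3 - <<'E'
from h import *
cv2.imwrite("pics/scene11.png",vision.capture("scene")[:,:,::-1])
E
```

```text
time_s: 16.2
position: [0.4576, -0.1686, 0.0904]
tcp_rot: [[-0.486, 0.874, 0.006], [0.874, 0.486, 0.004], [0.001, 0.007, -1.0]]
force: [13.0, 15.6, -1.0]
opening: 0.1
[ 0.45757903 -0.16857903  0.09042363] [ 2.81 -2.39  0.38] [12.95506671 15.59678842 -0.99608553] 29.101458606876623
```

```bash
python3 -m jog '[[[0,0,0],[0,0,0],1],[[0,0,0],[0,0,-7],1],[[0,0,0],[0,0,-14],1],[[0,0,0],[0,0,-21],1],[[0,0,0],[0,0,-28],1],[[0,0,0],[0,0,-35],1],[[0,0,0],[0,0,-42],1],[[0,0,0],[0,0,-49],1],[[0,0,0],[0,0,-56],1],[[0,0,0],[0,0,-60],1],[[0,0,0],[0,0,-61],1],[[0,0,0],[0,0,-61],1]]'
python3 -m jog '[[[0,0,0],[0,0,0],0.8],[[0,0,0],[0,0,0],0.5],[[0,0,0],[0,0,0],0.5],[[0,0,0],[0,0,0],0.5],[[0,0,-40],[0,0,0],0.5],[[0,0,-80],[0,0,0],0.5],[[0,0,-102],[0,0,0],0.5],[[-10,0,-102],[0,0,0],0.5],[[-10,0,-102],[0,0,0],0.5],[[-10,0,-102],[0,0,0],0.5]]'
python3 - <<'E'
from h import *
err();c=cam("wrist");a=vision.capture("wrist")[:,:,::-1];cv2.imwrite("pics/w12.png",a)
# dark key blob near expected
g=a.max(2);m=(g<60).astype(np.uint8);m[:150]=0;m[245:]=0;m[:,:235]=0;m[:,318:]=0
n,l,st,ce=cv2.connectedComponentsWithStats(m)
for i in range(1,n):
    if st[i,4]>60:
        pts=np.argwhere(l==i)[:,::-1].astype(np.float32);print(st[i],ce[i].round(1),cv2.minAreaRect(pts))
b=cv2.imread("pics/w10raw.png");print("before/after diff",np.abs(a[145:245,200:350].astype(int)-b[145:245,200:350]).mean())
s=vision.capture("scene")[:,:,::-1];s0=cv2.imread("pics/scene10.png");t=vision.capture("top")[:,:,::-1];t0=cv2.imread("pics/top0.png")
def vio(i):
    h=cv2.cvtColor(i,cv2.COLOR_BGR2HSV);m=((h[:,:,0]>122)&(h[:,:,0]<142)&(h[:,:,1]>110)).astype(np.uint8)
    n,l,st,ce=cv2.connectedComponentsWithStats(m);return [ (ce[i].round(1).tolist(),int(st[i,4])) for i in range(1,n) if st[i,4]>25]
print(vio(s0),vio(s))
for nm,(x0,x1,y0,y1) in dict(gel=(295,330,95,140),tape=(210,258,103,148),red=(160,177,195,235),lb=(233,250,200,240)).items():
    print(nm,np.abs(t[y0:y1,x0:x1].astype(int)-t0[y0:y1,x0:x1]).mean().round(1))
E
```

```text
time_s: 17.25
position: [0.4554, -0.1725, 0.0904]
tcp_rot: [[-1.0, -0.003, 0.002], [-0.003, 1.0, -0.001], [-0.002, -0.001, -1.0]]
force: [2.8, 0.4, 3.0]
opening: 0.101
time_s: 18.08
position: [0.4636, -0.1714, 0.1907]
tcp_rot: [[-1.0, -0.005, -0.003], [-0.005, 1.0, 0.001], [0.003, 0.001, -1.0]]
force: [0.1, 0.3, 0.3]
opening: 0.496
18.0833 [0.4636, -0.1714, 0.1907] [0.1, 0.3, 0.3] 0.5
[[-1.0, -0.0051, -0.0026], [-0.0051, 1.0, 0.0009], [0.0026, 0.0009, -1.0]]
[269 182  12  54 564] [274.2 208.6] ((274.5, 208.5), (53.0, 11.0), 90.0)
before/after diff 6.1528
[([116.2, 237.4], 105), ([169.1, 239.7], 121)] [([116.2, 237.4], 107), ([169.2, 239.5], 122)]
gel 29.1
tape 32.7
red 22.2
lb 22.1
```

Run:
```python
from h import *
s0=cv2.imread("pics/scene0.png");s=vision.capture("scene")[:,:,::-1];t0=cv2.imread("pics/top0.png");t=vision.capture("top")[:,:,::-1]
for nm,a,b,(x0,x1,y0,y1) in [("gelS",s0,s,(160,210,290,352)),("tapeS",s0,s,(255,320,312,372)),("gelT",t0,t,(295,330,95,140)),("tapeT",t0,t,(210,258,103,148)),("redT",t0,t,(160,177,195,235)),("lbT",t0,t,(233,250,200,240)),("yellowT",t0,t,(160,185,125,185))]:
    A=cv2.cvtColor(a[y0:y1,x0:x1],6).astype(np.float32);B=cv2.cvtColor(np.ascontiguousarray(b[y0:y1,x0:x1]),6).astype(np.float32)
    (d,resp)=cv2.phaseCorrelate(A,B,cv2.createHanningWindow(A.shape[::-1],5));print(nm,A.mean().round(),B.mean().round(),"shift px",np.round(d,2),round(resp,2))
```

```text
gelS 136.0 149.0 shift px [-0.01  0.  ] 0.9
tapeS 162.0 177.0 shift px [ 0.12 -0.11] 0.97
gelT 109.0 139.0 shift px [-0.02  0.56] 1.0
tapeT 52.0 64.0 shift px [0.03 0.53] 0.99
redT 74.0 97.0 shift px [ 0.06 -0.05] 1.0
lbT 74.0 97.0 shift px [0.06 0.13] 1.01
yellowT 47.0 59.0 shift px [0.53 0.05] 0.97
```

Nothing has shifted; the differences are only in brightness. Handing in.

```bash
python3 -c "
from rig import bot
bot.hand_in()"
```

```text
the job is handed in; nothing more can be done
```

I handed in the job at about 18 s of the 69 s allowed. Both violet tubes lie in the rocker's cradle, in row 0 and row 2. I freed each from its clip and drew it out of its pocket lengthways. I turned the start key about 61° clockwise, turned it back to rest while still holding it, then let go and moved the gripper clear.

**Last checks:**
- **Tubes:** both violet caps stayed in the same place in the scene camera before and after the key was turned.
- **Key:** the wrist camera shows it back in line with the rocker. The key's angle itself is not reported; I inferred the full turn from the gripper's rotation while it held the key.
- **Everything else:** the red and light blue tubes, gel bottle and tape moved 0.6 pixel (about 1 mm) or less. A plain picture comparison disagreed at first, but only because the later pictures were brighter.
- **Forces:** no tube pressed hard on anything. The wrist read about 14 N when closing on the key and about 20 N sideways at the end of its turn, well under the 120 N limit. The clip bar looked down in the last picture, but I could not read its height directly.

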